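Clamp a link plate on edge under the lever-operated foot

TASK

Raise the red-knobbed lever on the blue clamping head all the way, which lifts the rubber foot. Then stand the yellow link plate upright on its short edge in the channel under the foot, pushed fully home against the back stop, and push the lever fully down again so that the foot holds the plate. Leave the other parts on the bench where they are.

Things in the scene. Friction and masses are not known exactly. Their poses are not given: they have to be found in the camera images.
- press: Blue and grey clamping stand, fixed on the bench; place and yaw vary. Origin on the bench, mid-channel. Axes at yaw 0: x away from the robot along the channel, y left, z up. In its frame, mm: grey base x -100..100, y -55..105, z 0..14; dark back stop x 55..70, y -23..23, z 14..54; column x 20..66, y 52..112, z 14..219; head over the rear of the channel x 28..58, y -45..102, z 165..227.
- channel_home (a point): Point on the channel's floor below the centre of a plate that stands fully home: 23, 0, 14 mm in the press's frame, same axes. The channel is 26 mm wide (y -13..13 mm), open at the front (-x) and above, between two steel rails 10 mm wide and 14 mm high (press x -95..55, z 14..28 mm). The back stop closes it 32 mm beyond this point.
- foot: Black rubber foot, 24 mm across, 10 mm thick, on a steel stem below the head (press x 43, y 0 mm); origin at the centre of its lower face. Lever down: face 119 mm above the bench, 5 mm lower than the top of a plate standing in the channel; lever up: 143 mm. It yields upward up to 10 mm on a spring, and with the lever down holds a plate with some 10 N.
- lever (a joint): Lever angle, rad: 0 fully down (arm 0.35 rad below the horizontal, foot down), 1.1 fully up (arm 0.75 rad above it, foot raised 24 mm, in proportion). Stiff: it stays where it is left; some 3 N at the knob moves it, 6 N when the foot meets a plate. It turns about the press's x direction through lever_pivot; the knob swings up and down on the press's -y side.
- lever_pivot (a point): Axis of the lever, on the -y end of the head: 43, -53, 190 mm in the press's frame. Hub 28 mm across.
- lever_knob (a point): Centre of the lever's red ball knob, 26 mm in diameter, at the end of a steel arm 12 mm thick, 110 mm from the pivot, out to the press's -y side.
- plate: Yellow link plate with two bushed bores, 110 x 64 x 20 mm, about 0.36 kg, at first lying flat on the bench. Origin: centre of its underside as it lies; x along its length, y along its width, z through its thickness (0..20 mm). Alike end for end and face for face.
- plate_center (a point): Centre of the yellow plate (10 mm above its origin along its z).
- bare_plate: Bystander: unpainted dark steel link plate of the same size, lying flat.
- yoke_a: Bystander: yellow fork yoke 52 x 60 mm, 84 mm high, standing; origin at the centre of its underside.
- yoke_b: Bystander: another such yoke.
- yoke_c: Bystander: another such yoke.
- oil_can: Bystander: blue can, 56 mm across, 150 mm high, standing; origin at the centre of its underside.
- wrench: Bystander: steel wrench 170 mm long, lying left of the press; origin at the middle of its underside.

How it is judged:
By the outcome, as a careful person would: the job done as asked, in the order asked, and still so for the second after the job is handed in, with the robot touching nothing.
It also fails if it takes over 72 s, if anything falls off the work surface, if the arm or the gripper's body presses on something with over 40 N, if the wrist force passes 120 N, or if a joint passes its speed limit or range.

ROBOT

A 6-joint arm with a two-finger parallel gripper is mounted at the origin on the work surface. World frame = base frame: x ahead of the robot, y to its left, z up, the work surface at z = 0. Lengths are in mm, angles in rad, forces in N, time in s.
With the tool pointing down it reaches from about 300 to 775 mm from the base axis. Payload 14.6 kg.
Tool frame: the origin (TCP) lies at the very end of the fingers, on their centre line; the grasp point (between the pads) lies 19 mm behind it; z points along the fingers, y is the line along which they close (so a half turn about z gives the same grasp; the last joint's range is limited). The gripper opens to 94 mm and grips with 3 to 60 N. Pads are 16 mm wide; open, the fingers measure 119 mm over their backs; the gripper's body (75 mm by 177 mm) begins 78 mm behind the grasp point.
Start: joints at [1.248, 0.3, 1.521, -0, 1.321, -0.067], TCP at [139.158, 532.094, 205.446] pointing down, gripper open.
Joint ranges: [-3.03, 3.03], [-0.79, 2.21], [0.23, 2.52], [-1.04, 4.18], [0, 3.07], [-2.55, 2.55]. Speed limits (rad/s): [2.22, 2.22, 2.57, 3.14, 3.14, 3.14].

INTERFACE

Orientations are given as [roll, pitch, yaw] about the fixed x, y, z axes, in that order (R = Rz(yaw) Ry(pitch) Rx(roll)).
In Python, from cell import manip, optics gives the robot as it stands.
- The arm moves only by the shell command python3 -m crank 'ROWS' [FORCE]. ROWS is JSON, a list of rows, each a list of 7 numbers: the opening in per cent of the stroke, from 0 (shut) to 100 (fully open), then the shift along the tool's x, y, z in mm, then the turn, a rotation vector about the tool's x, y, z in rad. A call has 1 to 10 rows; each row is the pose to reach, as a shift and turn from the pose commanded when the call began, along the tool's axes at that moment; what a row does not reach only later rows make up. A row lasts 1/10 s, in which the tool goes at most 50 mm and 8.59 degrees, less where a joint would pass 70% of its speed; a pose out of reach is approached as far as the arm can. A call with a gripper value outside its range is refused whole. The fingers move at their own pace and stop on an object; FORCE is the grip in N (left out, the last holds). Time passes only in rows, so rows that repeat a pose let the fingers close. It gives the time, the measured TCP pose, the force, the opening and the grip force at its end, in the units of the state.
- manip.read_state(): the state, without advancing time (a new reading comes with each control period).
- optics.camera(name): name is "side" or "top" or "wrist"; returns (picture, depth): 420x560x3 uint8, red, green, blue; 420x560 float32, mm along the optical axis (not along the pixel's ray), 0 where there is no reading.
- optics.calibration(name): a dict with "camera_matrix" (3x3 intrinsics, pixels), "R" (3x3) and "t" (3): a world point X has camera coordinates R X + t. Camera axes: x right, y down, z forward; pixel columns grow to the right and rows downward; lengths in mm; the calibration is good to about 2 mm. A picture is of the moment at which its call begins: read the wrist's pose just before it. calibration takes no time and is no camera call; for the wrist camera it gives the pose at the moment of the call.
- manip.sign_off(): hands the job in; it is judged then, once.
The state is a dict: "clock": time; "joints": joint angles; "qd": joint speeds; "effort": joint torques, N m; "eef_pos": TCP position; "eef_rot": TCP orientation; "wrist_force": force on the tool from outside, world axes, zero at the start; "moment": the same for the moment, N m; "finger_gap": finger opening in mm; "finger_force": force on a finger pad.
Only numpy, scipy, OpenCV 4.12 (cv2) and the standard library are available. Lean on these libraries where they do the work, as an engineer would, in place of code of your own. Each camera call takes 0.05 s, during which the arm holds its last target. There are 200 camera calls.

## Working session

There is one attempt and no reset: what is moved stays moved. The work goes in short steps, Python scripts to look and compute and a shell command to move; the robot and the scene stay as the last step left them, time stands still between calls to the robot, and variables do not carry over. Pictures are saved under pics/ and viewed, at most 10 in all, crops included, and the job is handed in when it is done.

```bash
ls; mkdir -p pics; python3 - <<'E'
from cell import manip, optics
import cv2,numpy as np
print(manip.read_state())
ims=[]
for n in("top","side"):
    p,d=optics.camera(n); np.savez(f"pics/{n}0.npz",p=p,d=d); c=optics.calibration(n)
    print(n,c); cv2.imwrite(f"pics/{n}0.png",p[:,:,::-1])
E
```

```text
pics
{'clock': 0.0, 'joints': array([ 1.24840502e+00,  3.00461390e-01,  1.52156859e+00, -3.15454557e-05,
        1.32066662e+00, -6.65907375e-02]), 'qd': array([ 0.00072518, -0.00102491,  0.00067233,  0.00035308,  0.00077602,
       -0.000442  ]), 'effort': array([-1.13074275e-03, -5.31805408e+01, -3.52740884e+01,  7.08012516e-02,
        2.43549328e-02, -8.16635634e-05]), 'eef_pos': array([139.08777401, 531.86504629, 204.89693277]), 'eef_rot': array([-3.14048913e+00, -4.29705637e-05,  2.88579988e+00]), 'wrist_force': array([-0.01765126,  0.41141814,  0.37861535]), 'moment': array([ 0.01742273, -0.02219707, -0.03818524]), 'finger_force': 0.0, 'finger_gap': 93.8909268087859}
top {'camera_matrix': array([[458.78435191,   0.        , 275.63476748],
       [  0.        , 458.78435191, 209.64619107],
       [  0.        ,   0.        ,   1.        ]]), 'R': array([[-9.66548891e-03, -9.99953277e-01, -1.46927885e-04],
       [-9.90023567e-01,  9.59016429e-03, -1.40575124e-01],
       [ 1.40569965e-01, -1.21326524e-03, -9.90070004e-01]]), 't': array([ -45.1336116 ,  603.84711496, 1356.53743375])}
side {'camera_matrix': array([[468.13149224,   0.        , 278.16331268],
       [  0.        , 468.13149224, 197.72630006],
       [  0.        ,   0.        ,   1.        ]]), 'R': array([[-0.99670695, -0.07758023, -0.02359141],
       [-0.0281282 ,  0.60365834, -0.79674677],
       [ 0.07605295, -0.79345946, -0.60385266]]), 't': array([ 605.12491206,  160.60532783, 1549.96832615])}
```

View pics/top0.png

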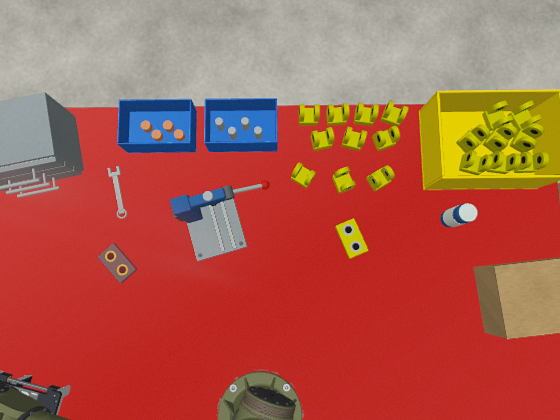

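View pics/side0.png

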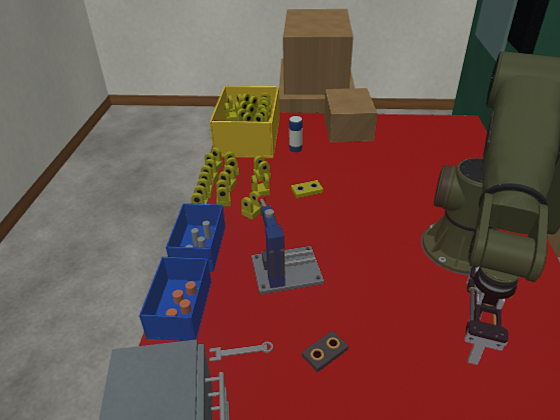

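```bash
cat > h.py <<'E'
import numpy as np,cv2
from cell import manip,optics
def cloud(d,c):
    K=c["camera_matrix"];v,u=np.mgrid[:d.shape[0],:d.shape[1]]
    P=np.stack([(u-K[0,2])/K[0,0]*d,(v-K[1,2])/K[1,1]*d,d],-1)
    return (P-c["t"])@c["R"]      # world, per pixel
def ray(u,v,c,z):
    K=c["camera_matrix"];r=c["R"].T@np.linalg.solve(K,[u,v,1.]);o=-c["R"].T@c["t"]
    return o+r*(z-o[2])/r[2]
E
python3 - <<'E'
from h import *
for n in("top","side"):
    f=np.load(f"pics/{n}0.npz");p=f["p"].astype(int);d=f["d"];c=optics.calibration(n);W=cloud(d,c)
    X,Y,Z=W[...,0],W[...,1],W[...,2]
    h=cv2.cvtColor(f["p"],cv2.COLOR_RGB2HSV)
    tb=(abs(X-450)<100)&(abs(Y)<100)&(h[...,0]<5);print(n,"table z",np.median(Z[tb]))
    # plate
    m=((h[...,0]>22)&(h[...,0]<38)&(h[...,1]>120)).astype(np.uint8)
    for cc in cv2.findContours(m,0,2)[0]:
        if cv2.contourArea(cc)<250: continue
        mm=np.zeros_like(m);cv2.drawContours(mm,[cc],-1,1,-1);s=mm>0
        if np.percentile(Z[s],90)>30: continue
        s&=(Z>14)&(Z<27)
        q=W[s][:,:2].astype(np.float32);print("plate",cv2.minAreaRect(q),np.median(Z[s]),s.sum())
    # base
    low=(h[...,1]<60)&(Z>6)&(Z<34)&(X>300)&(X<700)&(Y>0)&(Y<260)
    q=W[low][:,:2].astype(np.float32);print("base",cv2.minAreaRect(q),cv2.boxPoints(cv2.minAreaRect(q)),low.sum())
    rl=low&(Z>22);
    # knob / lever
    k=(h[...,0]<8)&(h[...,1]>150)&(Z>90)&(X>300)&(X<750)&(abs(Y)<250)
    if k.any(): print("knob",np.median(W[k],0),k.sum(), np.argwhere(k).mean(0))
    hd=(h[...,0]>100)&(h[...,0]<125)&(h[...,1]>100)&(Z>210)&(X>300)&(X<750)&(abs(Y)<300)
    if hd.any(): print("head",cv2.minAreaRect(W[hd][:,:2].astype(np.float32)),np.median(Z[hd]),hd.sum())
E
```

```text
top table z -0.5358615489993633
plate ((517.1528930664062, -282.8902587890625), (108.54900360107422, 63.73154067993164), 22.242952346801758) 18.89876170119473 688
base ((548.228271484375, 137.63125610351562), (156.51626586914062, 159.1066436767578), 15.762741088867188) [[451.30203 192.93379]
 [494.52408  39.81038]
 [645.15454  82.32872]
 [601.9325  235.45213]] 2347
knob [ 406.69821597  -49.27665616 1427.9462744 ] 586 [273.30204778 272.93686007]
head ((549.670166015625, 65.68746948242188), (344.73162841796875, 125.6623764038086), 58.83078384399414) 216.21614276448568 603
side table z 0.7282657899797191
plate ((517.172607421875, -283.1255187988281), (109.64810943603516, 69.29655456542969), 22.61745262145996) 20.989901938093006 298
base ((569.685791015625, 141.76760864257812), (199.378173828125, 166.46673583984375), 15.546860694885254) [[451.33545  195.23628 ]
 [495.95288   34.860313]
 [688.03613   88.298935]
 [643.4187   248.6749  ]] 1745
knob [657.02980768 -16.80248365 164.68043943] 28 [198.60714286 262.25      ]
head ((612.28662109375, 157.88726806640625), (42.977054595947266, 151.78761291503906), 16.97494888305664) 217.4481146154637 326
```

```bash
cat >> h.py <<'E'
from scipy.spatial.transform import Rotation as Ro
O=np.array([576.4,118.7,0]);YAW=0.273
def pw(x,y,z): return O+Ro.from_euler("z",YAW).apply([x,y,z])
def pp(X): return Ro.from_euler("z",-YAW).apply(np.asarray(X)-O)
def down(psi): return Ro.from_euler("xyz",[np.pi,0,psi])
def knob(a): t=a-.35; return pw(43,-53-110*np.cos(t),190+110*np.sin(t))
def rel(p,R):
    s=manip.read_state();R0=Ro.from_euler("xyz",s["eef_rot"])
    print("shift",R0.inv().apply(np.asarray(p)-s["eef_pos"]).round(1),"rot",(R0.inv()*R).as_rotvec().round(4),"F",s["wrist_force"].round(1),"gap",round(s["finger_gap"],1))
def wrist(R,j1,s23):
    M=Ro.from_euler("ZY",[j1,s23]).inv()*R*Ro.from_euler("z",-np.pi/2)
    return M.as_euler("ZYZ")
E
python3 - <<'E'
from h import *
print(knob(0),knob(1.1));k=knob(0);rel([k[0],k[1],350],down(YAW+np.pi/2))
# final wrist for the plate
c,s=np.cos(YAW),np.sin(YAW)
F=Ro.from_matrix(np.array([[0,0,1],[c,s,0],[-s,c,0]]).T)
for j1 in(-.1,0,.1):
  for s23 in (1.4,1.7,2,2.3): print(j1,s23,wrist(F,j1,s23).round(2))
print(wrist(Ro.from_euler("xyz",manip.read_state()["eef_rot"]),1.248,1.822))
E
```

```text
[659.95775904 -20.24776706 152.28124118] [653.79819476   1.75141417 264.9802636 ]
shift [-643.6 -402.5 -144.7] rot [-1.000e-03  5.000e-04  1.042e+00] F [ 0.2 -0.8  0. ] gap 93.8
-0.1 1.4 [1.64 1.94 0.18]
-0.1 1.7 [ 1.52  1.94 -0.14]
-0.1 2 [ 1.41  1.91 -0.46]
-0.1 2.3 [ 1.32  1.85 -0.76]
0 1.4 [1.62 1.84 0.18]
0 1.7 [ 1.53  1.84 -0.13]
0 2 [ 1.45  1.82 -0.44]
0 2.3 [ 1.39  1.77 -0.75]
0.1 1.4 [1.6  1.74 0.17]
0.1 1.7 [ 1.55  1.74 -0.13]
0.1 2 [ 1.5   1.73 -0.43]
0.1 2.3 [ 1.45  1.7  -0.74]
[-2.72909880e-05  1.32062798e+00 -6.69890427e-02]
```

```bash
R='[50,-643.6,-402.5,-144.7,0,0,1.042]'; echo; python3 -m crank '[[50,-643.6,-402.5,-144.7,0,0,1.042],[50,-643.6,-402.5,-144.7,0,0,1.042],[50,-643.6,-402.5,-144.7,0,0,1.042],[50,-643.6,-402.5,-144.7,0,0,1.042],[50,-643.6,-402.5,-144.7,0,0,1.042],[50,-643.6,-402.5,-144.7,0,0,1.042],[50,-643.6,-402.5,-144.7,0,0,1.042],[50,-643.6,-402.5,-144.7,0,0,1.042],[50,-643.6,-402.5,-144.7,0,0,1.042],[50,-643.6,-402.5,-144.7,0,0,1.042]]' 20; python3 - <<'E'
from h import *
k=knob(0);rel([k[0],k[1],300],down(YAW+np.pi/2)); print(manip.read_state()["joints"])
E
```

```text
clock: 1.1
eef_pos: [477.1, 172.9, 299.4]
eef_rot: [-3.141, -0.0, 1.844]
wrist_force: [0.4, 0.2, 0.6]
finger_gap: 46.9
finger_force: 0.0
shift [-235.3  124.    -0.7] rot [-0.0001 -0.     -0.0001] F [0.4 0.2 0.6] gap 46.9
[2.75529164e-01 1.47735579e-01 1.49005790e+00 4.66637955e-05
 1.50393919e+00 2.65939819e-03]
```

```bash
python3 -m crank '[[50,-235,124,-10,0,0,0],[50,-235,124,-10,0,0,0],[50,-235,124,-10,0,0,0],[50,-235,124,-10,0,0,0],[50,-235,124,-10,0,0,0],[50,-235,124,-10,0,0,0],[50,-235,124,-10,0,0,0],[50,-235,124,-10,0,0,0]]'; python3 - <<'E'
from h import *
print(manip.read_state()["joints"])
c=optics.calibration("wrist");p,d=optics.camera("wrist");cv2.imwrite("pics/w1.png",p[:,:,::-1]);np.savez("pics/w1.npz",p=p,d=d)
W=cloud(d,c);h=cv2.cvtColor(p,cv2.COLOR_RGB2HSV)
k=((h[...,0]<8)|(h[...,0]>172))&(h[...,1]>120)&(W[...,2]>120)&(W[...,2]<200)
print(k.sum(),W[k].mean(0),W[k].min(0),W[k].max(0),knob(0))
rel([*knob(0)[:2],240],down(YAW+np.pi/2))
E
```

```text
clock: 1.9
eef_pos: [658.6, -17.7, 308.6]
eef_rot: [-3.141, -0.0, 1.844]
wrist_force: [-0.1, -0.1, 0.3]
finger_gap: 46.9
finger_force: 0.0
[-8.24401849e-02  5.14720793e-01  9.89970529e-01  1.28107694e-04
  1.63785489e+00 -3.55404008e-01]
376 [659.46723412 -20.07149813 161.91698307] [644.73601591 -33.98226056 152.13298125] [673.11593344  13.46022033 167.95374917] [659.95775904 -20.24776706 152.28124118]
shift [-3.4  0.7 69.1] rot [-0.0002 -0.0002  0.0008] F [-0.9 -0.5 -0.2] gap 47.3
```

View pics/w1.png

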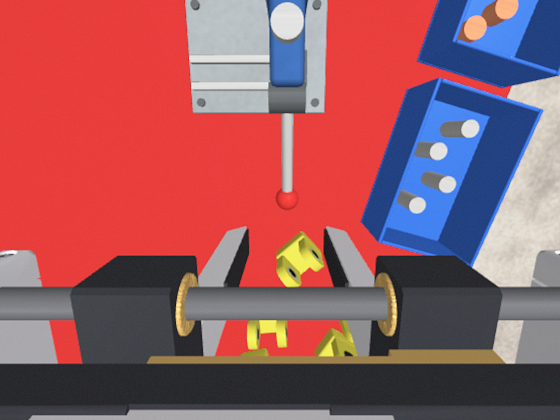

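```bash
python3 -m crank '[[50,-3,1,50,0,0,0],[50,-3,1,100,0,0,0],[50,-3,1,150,0,0,0],[50,-3,1,175,0,0,0],[50,-3,1,175,0,0,0],[50,-3,1,175,0,0,0]]' && python3 -m crank '[[0,0,0,0,0,0,0],[0,0,0,0,0,0,0],[0,0,0,0,0,0,0],[0,0,0,0,0,0,0],[0,0,0,0,0,0,0]]' 25;  python3 - <<'E'
from h import *
R=down(YAW+np.pi/2)
for a in np.linspace(0,1.16,9)[1:]:
    k=knob(a)-knob(0); print(a.round(2),R.inv().apply(k).round(1))
E
```

```text
clock: 2.55
eef_pos: [660.9, -19.9, 135.9]
eef_rot: [3.14, 0.001, 1.845]
wrist_force: [-0.4, -1.0, 0.8]
finger_gap: 46.8
finger_force: 0.0
clock: 3.05
eef_pos: [660.4, -20.7, 134.7]
eef_rot: [-3.141, -0.0, 1.844]
wrist_force: [-5.4, 1.0, 3.3]
finger_gap: 24.8
finger_force: 25.0
0.14 [ -4.4  -0.  -15.3]
0.29 [ -6.5  -0.  -31.1]
0.43 [ -6.3  -0.  -47.1]
0.58 [ -3.8  -0.  -62.8]
0.72 [  1.  -0. -78.]
0.87 [  7.9  -0.  -92.4]
1.01 [  16.8   -0.  -105.6]
1.16 [  27.5   -0.  -117.4]
```

```bash
python3 -m crank '[[0,-4.4,0,-15.3,0,0,0],[0,-6.5,0,-31,0,0,0],[0,-6.3,0,-47,0,0,0],[0,-3.8,0,-63,0,0,0],[0,1,0,-78,0,0,0],[0,8,0,-92.4,0,0,0],[0,17,0,-105.6,0,0,0],[0,25,0,-115,0,0,0],[0,26,0,-116,0,0,0],[0,26,0,-116,0,0,0]]'; python3 - <<'E'
from h import *
s=manip.read_state();g=s["eef_pos"]+[0,0,19];q=pp(g);print(q,np.arctan2(q[2]-190,-53-q[1])+.35,s["wrist_force"],s["joints"])
E
```

```text
clock: 4.05
eef_pos: [653.2, 5.0, 251.4]
eef_rot: [3.142, 0.0, 1.844]
wrist_force: [-7.1, -1.6, 1.9]
finger_gap: 24.7
finger_force: 25.0
[  43.34996259 -130.16824891  270.3693245 ] 1.1557148096276761 [-7.09988527 -1.55600688  1.90327037] [-4.82199636e-02  5.12851455e-01  1.12056022e+00 -2.90194362e-04
  1.50805120e+00 -3.21767130e-01]
```

```bash
python3 -m crank '[[50,0,0,0,0,0,0],[50,0,0,0,0,0,0],[50,0,0,0,0,0,0],[50,0,0,-40,0,0,0],[50,0,0,-80,0,0,0],[50,0,0,-110,0,0,0],[50,0,0,-110,0,0,0]]'; python3 - <<'E'
from h import *
c=optics.calibration("wrist");p,d=optics.camera("wrist")
W=cloud(d,c);h=cv2.cvtColor(p,cv2.COLOR_RGB2HSV)
k=((h[...,0]<8)|(h[...,0]>172))&(h[...,1]>120)&(W[...,2]>220)&(W[...,2]<320)
print(k.sum(),W[k].mean(0),W[k].max(0),knob(1.1))
q=pp([*W[k].mean(0)[:2],W[k].max(0)[2]-13]);print(q,np.arctan2(q[2]-190,-53-q[1])+.35)
rel([517.2,-283,300],down(np.radians(22.3)))
E
```

```text
clock: 4.75
eef_pos: [654.3, 4.6, 365.2]
eef_rot: [3.134, 0.002, 1.844]
wrist_force: [-0.0, 0.3, 0.0]
finger_gap: 47.1
finger_force: 0.0
577 [653.24808234   3.62111506 270.67445753] [666.82891683  45.6446105  277.7258282 ] [653.79819476   1.75141417 264.9802636 ]
[  42.97437188 -131.53699434  264.7258282 ] 1.110536420624462
shift [-239.9 -209.6   61.5] rot [ 0.0039 -0.0019  1.4548] F [ 0.1  0.2 -1.7] gap 46.9
```

```bash
python3 -m crank '[[100,-240,-210,62,0,0,1.4548],[100,-240,-210,62,0,0,1.4548],[100,-240,-210,62,0,0,1.4548],[100,-240,-210,62,0,0,1.4548],[100,-240,-210,62,0,0,1.4548],[100,-240,-210,62,0,0,1.4548],[100,-240,-210,62,0,0,1.4548],[100,-240,-210,62,0,0,1.4548],[100,-240,-210,62,0,0,1.4548],[100,-240,-210,62,0,0,1.4548]]'; python3 - <<'E'
from h import *
c=optics.calibration("wrist");p,d=optics.camera("wrist");cv2.imwrite("pics/w2.png",p[:,:,::-1])
W=cloud(d,c);h=cv2.cvtColor(p,cv2.COLOR_RGB2HSV)
m=(h[...,0]>22)&(h[...,0]<38)&(h[...,1]>120)&(W[...,2]>13)&(W[...,2]<26)
n,l,st,_=cv2.connectedComponentsWithStats(m.astype(np.uint8));i=1+st[1:,4].argmax();m=l==i
r=cv2.minAreaRect(W[m][:,:2].astype(np.float32));print(r,np.median(W[m][:,2]),st[i])
rel([*r[0],2],down(np.radians(22.3)));print(manip.read_state()["joints"])
E
```

```text
clock: 5.8
eef_pos: [515.7, -283.4, 296.5]
eef_rot: [-3.14, 0.001, 0.382]
wrist_force: [-0.2, 0.1, 0.5]
finger_gap: 94.0
finger_force: 0.0
((518.96728515625, -285.2664489746094), (108.23703002929688, 62.59659194946289), 21.6019229888916) 18.341518489282574 [ 268  140   42   71 2047]
shift [  2.5   3.6 294.5] rot [-0.0018  0.0011 -0.0115] F [-0.1  1.  -0.9] gap 94.5
[-5.64492697e-01  3.40722060e-01  1.25904101e+00  1.36422075e-04
  1.54390492e+00  6.28639951e-01]
```

View pics/w2.png

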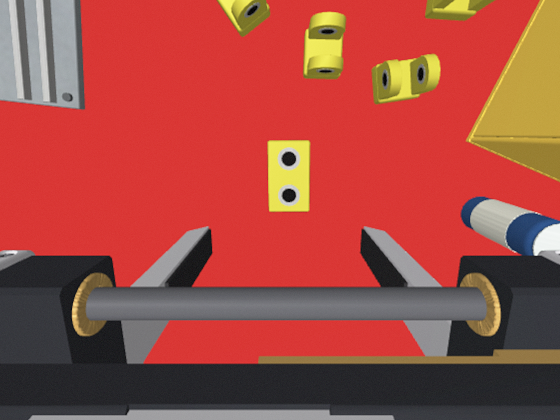

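```bash
python3 -m crank '[[100,12,2.5,50,0,0,0],[100,12,2.5,100,0,0,0],[100,12,2.5,150,0,0,0],[100,12,2.5,200,0,0,0],[100,12,2.5,250,0,0,0],[100,12,2.5,280,0,0,0],[100,12,2.5,293,0,0,0],[100,12,2.5,293,0,0,0],[100,12,2.5,293,0,0,0]]' && python3 -m crank '[[0,0,0,0,0,0,0],[0,0,0,0,0,0,0],[0,0,0,0,0,0,0],[0,0,0,0,0,0,0],[0,0,0,0,0,0,0]]' 40
```

```text
clock: 6.75
eef_pos: [528.8, -281.4, 6.4]
eef_rot: [3.14, -0.001, 0.39]
wrist_force: [0.4, -0.5, -0.3]
finger_gap: 94.4
finger_force: 0.0
clock: 7.25
eef_pos: [528.4, -281.3, 5.5]
eef_rot: [3.141, -0.0, 0.389]
wrist_force: [-0.6, -0.2, 3.5]
finger_gap: 64.0
finger_force: 40.0
```

```bash
python3 - <<'E'
from h import *
for n in("top","side"):
    f=np.load(f"pics/{n}0.npz");d=f["d"];c=optics.calibration(n);W=cloud(d,c)
    X,Y,Z=W[...,0],W[...,1],W[...,2];h=cv2.cvtColor(f["p"],cv2.COLOR_RGB2HSV)
    m=((h[...,0]>20)&(h[...,0]<38)&(h[...,1]>100)&(Z>8)&(X>400)&(X<900)&(Y<120)&(Y>-420)).astype(np.uint8)
    nn,l,st,_=cv2.connectedComponentsWithStats(m)
    for i in range(1,nn):
        if st[i,4]>60:
            w=W[l==i];print(n,st[i,:2],w.min(0).round(),w.max(0).round(),"press",pp(w.mean(0)).round())
E
```

```text
top [299 111] [ 881. -187.    8.] [ 900. -127.   86.] press [ 228. -350.   43.]
top [327 111] [ 407. -278.    9.] [ 900.  -49. 1428.] press [ 201. -434.   51.]
top [354 111] [ 880. -365.    8.] [ 900. -304.   85.] press [ 180. -522.   42.]
top [381 112] [ 884. -420.    8.] [ 900. -390.   74.] press [ 165. -589.   32.]
top [311 127] [ 407. -230.    9.] [ 856.  -49. 1428.] press [ 150. -369.   59.]
top [342 127] [ 407. -329.    9.] [ 854.  -49. 1428.] press [ 124. -463.   54.]
top [373 126] [ 407. -420.    9.] [ 858.  -49. 1428.] press [ 100. -558.   53.]
top [291 162] [ 407. -172.   11.] [ 744.  -49. 1428.] press [  57. -277.   63.]
top [367 165] [ 666. -409.    8.] [ 734. -337.   89.] press [ -14. -507.   50.]
top [332 167] [ 407. -292.    8.] [ 726.  -49. 1428.] press [  10. -393.   51.]
top [335 218] [ 407. -330.    9.] [ 578.  -49. 1428.] press [-166. -368.   26.]
side [199 153] [ 800. -420.    8.] [ 900. -126.   90.] press [ 158. -444.   54.]
side [242 155] [ 661. -411.    8.] [748. -96.  90.] press [  27. -375.   48.]
side [292 180] [ 459. -337.    9.] [ 576. -236.   27.] press [-163. -364.   19.]
```

```bash
python3 -m crank '[[100,0,0,0,0,0,0],[100,0,0,0,0,0,0],[100,0,0,-3,0,0,0],[100,0,0,-3,0,-0.15,0],[100,0,0,-3,0,-0.3,0],[100,0,0,-3,0,-0.436,0],[100,0,0,-3,0,-0.436,0],[100,0,0,-3,0,-0.436,0]]'; python3 - <<'E'
from h import *
c=optics.calibration("wrist");s=manip.read_state();R0=Ro.from_euler("xyz",s["eef_rot"])
print("cam in tool",R0.inv().apply(-c["R"].T@c["t"]-s["eef_pos"]),"toolz",R0.as_matrix()[:,2],s["joints"])
t=np.radians(25);c_,s_=np.cos(YAW),np.sin(YAW)
ex=np.array([c_,s_,0]);ey=np.array([-s_,c_,0]);up=np.array([0,0,1.])
z=np.cos(t)*ey-np.sin(t)*up;F=Ro.from_matrix(np.array([np.cross(ex,z),ex,z]).T)
for j1 in(-.2,0,.2):
  for s23 in (1.3,1.6,1.9): print(j1,s23,wrist(F,j1,s23).round(2))
E
```

```text
clock: 8.05
eef_pos: [528.3, -280.7, 7.4]
eef_rot: [-3.141, 0.434, 0.39]
wrist_force: [-0.1, 0.2, -0.2]
finger_gap: 93.9
finger_force: 0.0
cam in tool [  66.84196802    0.24632485 -178.13558741] toolz [-0.38966139 -0.1592021  -0.90709354] [-0.41284904  0.81529632  1.27909784 -0.31349144  1.36968399  0.88128719]
-0.2 1.3 [1.22 2.11 0.07]
-0.2 1.6 [ 1.08  1.98 -0.24]
-0.2 1.9 [ 0.99  1.83 -0.51]
0 1.3 [1.2  1.93 0.14]
0 1.6 [ 1.11  1.8  -0.14]
0 1.9 [ 1.07  1.67 -0.41]
0.2 1.3 [1.16 1.75 0.22]
0.2 1.6 [ 1.13  1.62 -0.06]
0.2 1.9 [ 1.13  1.5  -0.33]
```

```bash
python3 -m crank '[[0,0,0,0,0,0,0],[0,0,0,0,0,0,0],[0,0,0,0,0,0,0],[0,0,0,0,0,0,0],[0,0,0,0,0,0,0]]' 45; cat >> h.py <<'E'
t=np.radians(25);ex,ey,up=pw(1,0,0)-O,pw(0,1,0)-O,np.array([0,0,1.])
zt=np.cos(t)*ey-np.sin(t)*up;F=Ro.from_matrix(np.array([np.cross(ex,zt),ex,zt]).T)
E
python3 - <<'E'
from h import *
s=manip.read_state();R0=Ro.from_euler("xyz",s["eef_rot"]);j=s["joints"]
print(wrist(R0,j[0],j[1]+j[2]),j[3:])
p=s["eef_pos"]
rel(p+[0,0,250],R0)
# intermediate: turned 65deg-about-y pose (plate upright), heading unchanged
rel(p+[0,0,250],R0*Ro.from_euler("y",np.pi/2))
print("staging"); rel(pw(-45,9,200),F)
E
```

```text
clock: 8.55
eef_pos: [528.1, -281.5, 8.4]
eef_rot: [3.141, 0.436, 0.388]
wrist_force: [-0.5, -1.2, 1.7]
finger_gap: 63.6
finger_force: 45.0
[-0.31494777  1.3717074   0.88216339] [-0.31494777  1.3717074   0.88216339]
shift [-1.055e+02  1.000e-01 -2.266e+02] rot [0. 0. 0.] F [-0.5 -1.2  1.7] gap 63.6
shift [-1.055e+02  1.000e-01 -2.266e+02] rot [ 0.      1.5708 -0.    ] F [-0.5 -1.2  1.7] gap 63.6
staging
shift [  57.5 -366.1 -238.2] rot [ 0.5441  1.2615 -1.4929] F [-0.5 -1.2  1.7] gap 63.6
```

```bash
python3 -m crank '[[0,-10.5,0,-22.7,0,0,0],[0,-30,0,-65,0,0,0],[0,-50,0,-108,0,0,0],[0,-70,0,-151,0,0,0],[0,-90,0,-194,0,0,0],[0,-105,0,-227,0,0,0],[0,-105,0,-227,0,0,0]]'; python3 - <<'E'
from h import *
print("staging"); rel(pw(-45,9,230),F)
E
```

```text
clock: 9.25
eef_pos: [529.9, -281.3, 263.1]
eef_rot: [3.135, 0.43, 0.386]
wrist_force: [0.3, 0.4, -4.7]
finger_gap: 63.1
finger_force: 45.0
staging
shift [ 150.3 -366.8  -34.9] rot [ 0.553  1.261 -1.489] F [ 0.3  0.4 -4.7] gap 63.1
```

```bash
python3 - <<'E'
from h import *
print("staging"); rel(pw(-95,9,230),F)
E
```

```text
staging
shift [ 105.1 -372.6  -14.2] rot [ 0.553  1.261 -1.489] F [ 0.3  0.4 -4.7] gap 63.1
```

```bash
python3 -m crank '[[0,105,-372,-14,0.553,1.261,-1.489],[0,105,-372,-14,0.553,1.261,-1.489],[0,105,-372,-14,0.553,1.261,-1.489],[0,105,-372,-14,0.553,1.261,-1.489],[0,105,-372,-14,0.553,1.261,-1.489],[0,105,-372,-14,0.553,1.261,-1.489],[0,105,-372,-14,0.553,1.261,-1.489],[0,105,-372,-14,0.553,1.261,-1.489],[0,105,-372,-14,0.553,1.261,-1.489],[0,105,-372,-14,0.553,1.261,-1.489]]'; python3 - <<'E'
from h import *
print(manip.read_state()["joints"]); rel(pw(-95,9,230),F)
E
```

```text
clock: 10.25
eef_pos: [480.4, 102.5, 225.3]
eef_rot: [-2.814, -0.741, 1.28]
wrist_force: [-0.0, 0.3, -5.8]
finger_gap: 63.4
finger_force: 45.0
[-0.23990964  0.29758758  1.67434864  0.71365739  1.56364588 -0.23117605]
shift [ 3.1  0.9 -4.1] rot [ 0.1371  0.3207 -0.3903] F [-0.   0.3 -5.8] gap 63.4
```

```bash
python3 -m crank '[[0,3,1,-4,0.1371,0.3207,-0.3903],[0,3,1,-4,0.1371,0.3207,-0.3903],[0,3,1,-4,0.1371,0.3207,-0.3903],[0,3,1,-4,0.1371,0.3207,-0.3903],[0,3,1,-4,0.1371,0.3207,-0.3903],[0,3,1,-4,0.1371,0.3207,-0.3903]]'; python3 - <<'E'
from h import *
s=manip.read_state();print(s["joints"],pp(s["eef_pos"])); rel(pw(-95,9,230),F)
for n in("side","top","wrist"):
    c=optics.calibration(n);p,d=optics.camera(n);np.savez(f"pics/{n}3.npz",p=p,d=d)
    W=cloud(d,c);h=cv2.cvtColor(p,cv2.COLOR_RGB2HSV);V=pp(W.reshape(-1,3)).reshape(W.shape)
    m=(h[...,0]>20)&(h[...,0]<38)&(h[...,1]>100)&(abs(V[...,0]+95)<70)&(abs(V[...,1])<60)&(V[...,2]>100)
    if m.sum()>20: print(n,m.sum(),V[m].min(0).round(1),V[m].max(0).round(1),np.percentile(V[m],[5,50,95],axis=0).round(1).tolist())
    if n=="side":cv2.imwrite("pics/s3.png",cv2.resize(p[90:310,180:460,::-1],None,fx=2.5,fy=2.5))
E
```

```text
clock: 10.85
eef_pos: [483.2, 101.0, 230.0]
eef_rot: [-3.129, -1.13, 1.827]
wrist_force: [0.6, -0.5, -4.4]
finger_gap: 63.2
finger_force: 45.0
[-0.30587363  0.4716362   1.60737787  0.89095328  1.79539533 -0.71453771] [-94.50535147   8.02956795 230.0219982 ]
shift [ 0.4 -0.5  0.9] rot [ 0.0023  0.0049 -0.0072] F [ 0.6 -0.5 -4.4] gap 63.2
side 534 [-125.6   -3.6  164.6] [-62.3  22.6 277. ] [[-121.4, 1.8, 171.9], [-88.8, 15.1, 228.1], [-63.5, 19.0, 274.5]]
top 260 [-126.8   -3.9  176.3] [-63.5  18.5 280.4] [[-124.8, -1.4, 205.9], [-96.8, 5.5, 272.2], [-67.4, 16.9, 276.4]]
wrist 9448 [-126.4   -5.1  197.3] [-61.1  14.5 274.8] [[-122.7, -4.0, 206.8], [-94.1, -3.1, 256.0], [-65.6, 9.7, 273.8]]
```

View pics/s3.png

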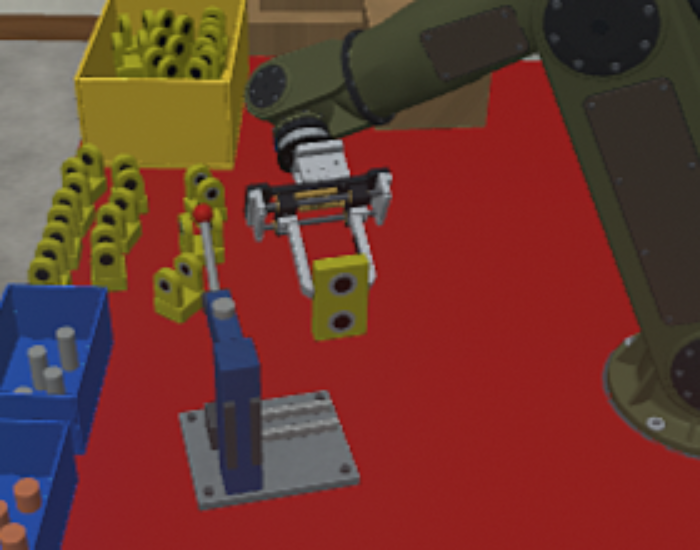

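```bash
python3 - <<'E'
from h import *
for n in ("wrist","top","side"):
    f=np.load(f"pics/{n}3.npz");c=optics.calibration(n);W=cloud(f["d"],c);V=pp(W.reshape(-1,3)).reshape(W.shape)
    h=cv2.cvtColor(f["p"],cv2.COLOR_RGB2HSV);x,y,z=V[...,0],V[...,1],V[...,2]
    if n!="top":
        m=(h[...,0]>20)&(h[...,0]<38)&(h[...,1]>100)&(abs(x+95)<28)&(z>205)&(z<272)
        m&=(y<3) if n=="wrist" else (y>12)
        A=np.c_[x[m]+95,z[m]-230,np.ones(m.sum())];print(n,"face y = a(x+95)+b(z-230)+c",np.linalg.lstsq(A,y[m],rcond=None)[0])
    r=(z>23)&(z<33)&(abs(y)<35)&(x>-90)&(x<20);b=(z>10)&(z<18)&(abs(y)<40)&(x>-90)&(x<20)
    print(n,"rails",r.sum(),np.histogram(y[r],np.arange(-32,33,4))[0],"floor",np.histogram(y[b],np.arange(-32,33,4))[0], "z",np.median(z[r]),np.median(z[b]))
    bx=(z>20)&(z<50)&(x>40)&(x<75)&(abs(y)<20)
    if bx.any(): print("stop front",np.percentile(x[bx],[5,50]))
E
```

```text
wrist face y = a(x+95)+b(z-230)+c [-2.75711276e-03  6.70746854e-03 -3.37883729e+00]
wrist rails 0 [0 0 0 0 0 0 0 0 0 0 0 0 0 0 0 0] floor [0 0 0 0 0 0 0 0 0 0 0 0 0 0 0 0] z nan 13.465669620382062
top rails 131 [ 0  0 20 33 34  0  0  1  0  0  0 11 18 14  0  0] floor [30 33 17  0  0 21 29 32 30 29 31  7  0  0 10 14] z 26.998857578054526 13.578387472117646
stop front [40.511779   47.33755047]
side face y = a(x+95)+b(z-230)+c [-1.80540977e-02  1.53632690e-02  1.60033125e+01]
side rails 177 [ 2  5 25 26 21  4  0  0  0  1 10 21 32 27  2  0] floor [ 0  0  3 15 23 24 20  6  0  0  0  2 20 26 21 27] z 27.863982114553533 14.721487638265268
stop front [63.1906536  68.98505921]
  return _methods._mean(a, axis=axis, dtype=dtype,
  ret = ret.dtype.type(ret / rcount)
```

```bash
python3 - <<'E'
from h import *
rel(pw(-58,1.5,150),F);rel(pw(-58,1.5,106),F)
E
```

```text
shift [-76.1  36.7  28.8] rot [ 0.0024  0.0053 -0.0041] F [ 0.2  0.2 -4.4] gap 63.6
shift [-115.9   36.8   47.6] rot [ 0.0024  0.0053 -0.0041] F [ 0.2  0.2 -4.4] gap 63.6
```

```bash
python3 -m crank '[[0,-38,37,14,0,0,0],[0,-76,37,29,0,0,0],[0,-96,37,38,0,0,0],[0,-116,37,47.5,0,0,0],[0,-116,37,47.5,0,0,0],[0,-116,37,47.5,0,0,0]]'; python3 - <<'E'
from h import *
s=manip.read_state();print(pp(s["eef_pos"]),s["wrist_force"])
for n in("side","top"):
    c=optics.calibration(n);p,d=optics.camera(n);np.savez(f"pics/{n}4.npz",p=p,d=d)
    W=cloud(d,c);V=pp(W.reshape(-1,3)).reshape(W.shape);x,y,z=V[...,0],V[...,1],V[...,2];h=cv2.cvtColor(p,cv2.COLOR_RGB2HSV)
    m=(h[...,0]>20)&(h[...,0]<38)&(h[...,1]>100)&(abs(x+58)<25)&(abs(y)<25)&(z>45)
    if n=="side": m&=y>2
    else: m&=z>145
    print(n,"plate y",np.percentile(y[m],[3,50,97]),"z",z[m].min(),z[m].max())
    r=(z>23)&(z<33)&(abs(y)<35)&(x>-90)&(x<20)
    for sgn in(-1,1):
        q=r&(sgn*y>6)&(sgn*y<30)
        if q.any(): print("rail",sgn,q.sum(),np.percentile(y[q],[3,50,97]))
p=np.load("pics/top4.npz")["p"];cv2.imwrite("pics/t4.png",cv2.resize(p[150:290,150:310,::-1],None,fx=4,fy=4))
E
```

```text
clock: 11.6
eef_pos: [520.8, 104.6, 106.7]
eef_rot: [-3.137, -1.13, 1.837]
wrist_force: [-0.3, 0.4, -3.1]
finger_gap: 63.8
finger_force: 45.0
[-57.39277962   1.38303625 106.70227311] [-0.3170723   0.42935518 -3.14128285]
side plate y [ 4.18659018  8.89811398 13.00354823] z 45.27344842816723 154.4866007947411
rail -1 29 [-26.88895153 -17.69122452 -13.76010107]
rail 1 99 [ 9.29660242 18.24033268 23.64743598]
top plate y [-7.15957053  1.87491636 10.74519888] z 145.07511479364175 156.8776263512154
rail -1 86 [-22.07409388 -17.35244252 -12.54208812]
rail 1 40 [14.46121444 19.05275442 25.56624556]
```

View pics/t4.png

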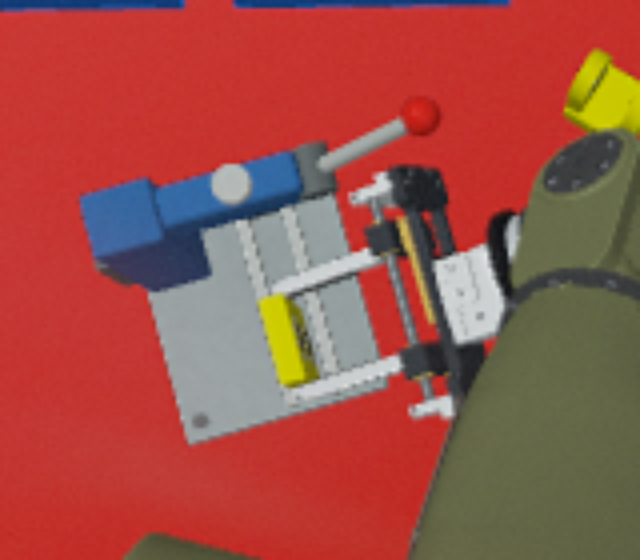

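```bash
python3 -m crank '[[0,-5,0,2,0,0,0],[0,-10,0,4,0,0,0],[0,-14,0,6,0,0,0],[0,-18,0,8,0,0,0],[0,-22,0,10,0,0,0],[0,-22,0,10,0,0,0]]'; python3 - <<'E'
from h import *
s=manip.read_state();print(pp(s["eef_pos"]),s["wrist_force"],s["moment"])
E
```

```text
clock: 12.3
eef_pos: [520.3, 104.2, 81.0]
eef_rot: [-3.134, -1.131, 1.834]
wrist_force: [-0.5, 0.2, -4.1]
finger_gap: 63.5
finger_force: 45.0
[-57.88734388   1.16921145  80.98619227] [-0.54618884  0.21654184 -4.09707386] [-1.20180608 -0.28608042 -0.01870406]
```

```bash
python3 -m crank '[[0,0,8,0,0,0,0],[0,0,18,0,0,0,0],[0,0,28,0,0,0,0],[0,0,38,0,0,0,0],[0,0,48,0,0,0,0],[0,0,58,0,0,0,0],[0,0,66,0,0,0,0],[0,0,72,0,0,0,0],[0,0,76,0,0,0,0],[0,0,76,0,0,0,0]]'; python3 - <<'E'
from h import *
s=manip.read_state();print(pp(s["eef_pos"]),s["wrist_force"],s["moment"])
E
```

```text
clock: 13.3
eef_pos: [594.1, 124.5, 81.5]
eef_rot: [-3.137, -1.131, 1.837]
wrist_force: [-0.3, 0.4, -4.4]
finger_gap: 63.6
finger_force: 45.0
[18.58573907  0.86842329 81.45221015] [-0.32066984  0.35933691 -4.42127569] [-1.1687053  -0.28527762  0.02606628]
```

```bash
python3 -m crank '[[0,-1,0,0.5,0,0,0],[0,-2,0,1,0,0,0],[0,-2,0,1,0,0,0]]'; python3 -m crank '[[0,0,2,0,0,0,0],[0,0,4,0,0,0,0],[0,0,5,0,0,0,0],[0,0,5,0,0,0,0]]'; python3 - <<'E'
from h import *
s=manip.read_state();print(pp(s["eef_pos"]),s["wrist_force"],s["moment"])
E
```

```text
clock: 13.6
eef_pos: [593.8, 124.3, 80.4]
eef_rot: [-3.139, -1.132, 1.838]
wrist_force: [-1.9, -2.9, 3.9]
finger_gap: 63.6
finger_force: 45.0
clock: 14.0
eef_pos: [598.4, 125.8, 80.4]
eef_rot: [-3.138, -1.132, 1.838]
wrist_force: [-4.3, -1.7, 5.4]
finger_gap: 63.6
finger_force: 45.0
[23.0603882   0.88211186 80.36834   ] [-4.26543835 -1.65183414  5.38448596] [0.39833717 0.66445637 0.8211785 ]
```

```bash
python3 -m crank '[[0,0,1,0,0,0,0],[0,0,1,0,0,0,0]]'; python3 -m crank '[[0,0,1,0,0,0,0],[0,0,1,0,0,0,0]]';  python3 - <<'E'
from h import *
s=manip.read_state();print(pp(s["eef_pos"]),s["wrist_force"],s["moment"])
E
```

```text
clock: 14.2
eef_pos: [598.5, 125.8, 80.4]
eef_rot: [-3.134, -1.133, 1.836]
wrist_force: [-11.0, -4.8, 9.0]
finger_gap: 63.6
finger_force: 45.0
clock: 14.4
eef_pos: [598.6, 125.8, 80.4]
eef_rot: [-3.13, -1.134, 1.834]
wrist_force: [-18.8, -8.5, 12.4]
finger_gap: 63.2
finger_force: 45.0
[23.2736263   0.88518255 80.40989575] [-18.79869049  -8.48088282  12.44245977] [0.71531401 2.1688294  3.59022001]
```

```bash
python3 -m crank '[[90,0,-1,0,0,0,0],[90,0,-2,0,0,0,0],[90,0,-2,0,0,0,0],[90,0,-2,0,0,0,0],[90,-4,-2,-9,0,0,0],[90,-11,-2,-24,0,0,0],[90,-19,-2,-41,0,0,0],[90,-19,-2,-41,0,0,0]]';  python3 - <<'E'
from h import *
s=manip.read_state();print(pp(s["eef_pos"]),s["wrist_force"],s["joints"])
for n in("side","top","wrist"):
    c=optics.calibration(n);p,d=optics.camera(n)
    W=cloud(d,c);V=pp(W.reshape(-1,3)).reshape(W.shape);x,y,z=V[...,0],V[...,1],V[...,2];h=cv2.cvtColor(p,cv2.COLOR_RGB2HSV)
    m=(h[...,0]>20)&(h[...,0]<38)&(h[...,1]>100)&(abs(x-20)<50)&(abs(y)<35)&(z>20)&(z<140)
    if m.sum()>15: print(n,m.sum(),np.percentile(V[m],[2,50,98],axis=0).round(1).tolist())
    if n=="wrist": cv2.imwrite("pics/w5.png",p[:,:,::-1])
rel(pw(-110,-44,80),F)
E
```

```text
clock: 15.2
eef_pos: [611.6, 79.3, 79.4]
eef_rot: [-3.138, -1.13, 1.835]
wrist_force: [-0.1, 0.8, 0.2]
finger_gap: 84.5
finger_force: 0.0
[ 23.27478313 -47.39569551  79.43259446] [-0.08915248  0.81607162  0.15621143] [-0.28044851  0.93336787  1.2155864   0.89826041  1.73323398 -0.75912483]
side 80 [[-7.5, -5.9, 29.9], [-3.1, 7.9, 82.6], [1.2, 12.3, 125.9]]
top 167 [[-9.4, -8.5, 29.7], [7.0, -1.0, 121.0], [40.3, 10.2, 128.9]]
wrist 7860 [[-7.1, -11.7, 25.5], [23.1, -10.5, 90.3], [53.5, 3.7, 123.3]]
shift [   0.3 -133.1   -0.2] rot [ 0.0022  0.0035 -0.0036] F [-0.1  0.4  0.1] gap 84.6
```

View pics/w5.png

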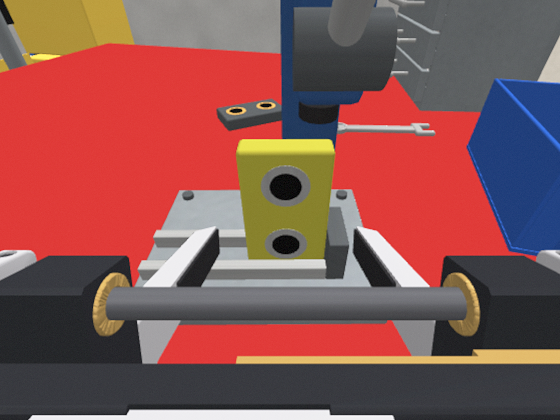

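```bash
python3 -m crank '[[50,0,-35,0,0,0,0],[50,0,-80,0,0,0,0],[50,0,-125,0,0,0,0],[50,0,-133,0,0,0,0],[50,40,-133,-19,0,0,0],[50,85,-133,-40,0,0,0],[50,130,-133,-60,0,0,0],[50,172,-133,-80,0,0,0],[50,217,-133,-101,0,0,0],[50,217,-133,-101,0,0,0]]' 25;  python3 - <<'E'
from h import *
s=manip.read_state();print(pp(s["eef_pos"]),s["joints"])
k=knob(1.1);rel([k[0],k[1],330],down(YAW+np.pi/2))
E
```

```text
clock: 16.35
eef_pos: [483.5, 48.4, 324.9]
eef_rot: [3.126, -1.125, 1.856]
wrist_force: [0.5, -1.4, -0.3]
finger_gap: 47.4
finger_force: 0.0
[-108.42025407  -42.69536481  324.92573334] [-0.39218266  0.39338311  1.47744894  0.89144008  1.98336719 -0.61030894]
shift [-35.4 151.6 -83.4] rot [ 0.0072 -1.1248  0.0022] F [ 0.5 -1.4 -0.3] gap 47.4
```

```bash
python3 -m crank '[[50,-35,151,-83,0,-1.125,0],[50,-35,151,-83,0,-1.125,0],[50,-35,151,-83,0,-1.125,0],[50,-35,151,-83,0,-1.125,0],[50,-35,151,-83,0,-1.125,0],[50,-35,151,-83,0,-1.125,0],[50,-35,151,-83,0,-1.125,0],[50,-35,151,-83,0,-1.125,0],[50,-35,151,-83,0,-1.125,0],[50,-35,151,-83,0,-1.125,0]]';  python3 - <<'E'
from h import *
s=manip.read_state();print(pp(s["eef_pos"]),s["joints"])
c=optics.calibration("wrist");p,d=optics.camera("wrist")
W=cloud(d,c);h=cv2.cvtColor(p,cv2.COLOR_RGB2HSV)
k=((h[...,0]<8)|(h[...,0]>172))&(h[...,1]>120)&(W[...,2]>220)&(W[...,2]<320)
print(k.sum(),W[k].mean(0),W[k].max(0))
q=knob(1.1);rel([q[0],q[1],246],down(YAW+np.pi/2))
E
```

```text
clock: 17.35
eef_pos: [652.2, 2.1, 322.1]
eef_rot: [-3.139, -0.008, 1.842]
wrist_force: [0.4, 0.0, 0.4]
finger_gap: 47.0
finger_force: 0.0
[  41.58111941 -132.69504489  322.06719513] [-0.05586725  0.49937161  0.98229919  0.00722154  1.6651682  -0.32612578]
805 [653.30722395   3.59720839 271.13764724] [675.03966635  46.77198201 319.88099664]
shift [-0.7  1.8 75.9] rot [-0.0029 -0.0084 -0.0032] F [-0.2  0.2  0.4] gap 47.0
```

```bash
python3 -m crank '[[50,-1,1.5,30,0,0,0],[50,-1,1.5,60,0,-0.008,0],[50,-1,1.5,76,0,-0.008,0],[50,-1,1.5,76,0,-0.008,0],[50,-1,1.5,76,0,-0.008,0]]' && python3 -m crank '[[0,0,0,0,0,0,0],[0,0,0,0,0,0,0],[0,0,0,0,0,0,0],[0,0,0,0,0,0,0],[0,0,0,0,0,0,0]]' 35;  python3 - <<'E'
from h import *
R=down(YAW+np.pi/2)
for a in np.linspace(1.1,-.03,11)[1:]: print(a.round(2),R.inv().apply(knob(a)-knob(1.1)).round(1))
E
```

```text
clock: 17.9
eef_pos: [653.9, 0.6, 247.0]
eef_rot: [-3.14, 0.001, 1.839]
wrist_force: [-0.3, 0.2, 0.4]
finger_gap: 47.4
finger_force: 0.0
clock: 18.4
eef_pos: [654.0, 1.3, 247.2]
eef_rot: [-3.141, 0.003, 1.841]
wrist_force: [2.3, -0.9, 2.7]
finger_gap: 24.3
finger_force: 35.0
0.99 [-7.9  0.   9.6]
0.87 [-14.8   0.   19.9]
0.76 [-20.4   0.   31. ]
0.65 [-24.7   0.   42.7]
0.54 [-27.6  -0.   54.7]
0.42 [-29.2   0.   67.1]
0.31 [-29.4  -0.   79.5]
0.2 [-28.2  -0.   91.9]
0.08 [-25.6  -0.  104. ]
-0.03 [-21.7   0.  115.8]
```

```bash
python3 -m crank '[[0,-8,0,9.6,0,0,0],[0,-14.8,0,20,0,0,0],[0,-20.4,0,31,0,0,0],[0,-24.7,0,42.7,0,0,0],[0,-27.6,0,54.7,0,0,0],[0,-29.2,0,67,0,0,0],[0,-29.4,0,79.5,0,0,0],[0,-28.2,0,92,0,0,0],[0,-25.6,0,104,0,0,0],[0,-22,0,115.5,0,0,0]]'; python3 -m crank '[[0,0.5,0,1.5,0,0,0],[0,0.5,0,1.5,0,0,0]]'; python3 - <<'E'
from h import *
s=manip.read_state();q=pp(s["eef_pos"]+[0,0,19]);print(q,np.arctan2(q[2]-190,-53-q[1])+.35,s["wrist_force"])
E
```

```text
clock: 19.4
eef_pos: [660.0, -20.7, 130.5]
eef_rot: [-3.142, 0.003, 1.84]
wrist_force: [7.1, 1.4, 5.1]
finger_gap: 24.4
finger_force: 35.0
clock: 19.6
eef_pos: [659.9, -20.3, 129.4]
eef_rot: [-3.141, 0.003, 1.84]
wrist_force: [6.7, -1.2, 3.6]
finger_gap: 24.2
finger_force: 35.0
[  42.94773368 -156.35577678  148.39073814] -0.032730975989631705 [ 6.69839733 -1.20154047  3.55822107]
```

```bash
python3 -m crank '[[0,0.5,0,2,0,0,0],[0,1,0,4,0,0,0],[0,1,0,4,0,0,0]]'; python3 -m crank '[[50,0,0,0,0,0,0],[50,0,0,0,0,0,0],[50,0,0,0,0,0,0],[50,0,0,-40,0,0,0],[50,0,0,-85,0,0,0],[50,0,0,-130,0,0,0],[50,0,0,-175,0,0,0],[50,0,0,-175,0,0,0],[50,0,0,-175,0,0,0]]'; python3 - <<'E'
from h import *
for n in("wrist","side","top"):
    c=optics.calibration(n);p,d=optics.camera(n)
    W=cloud(d,c);V=pp(W.reshape(-1,3)).reshape(W.shape);x,y,z=V[...,0],V[...,1],V[...,2];h=cv2.cvtColor(p,cv2.COLOR_RGB2HSV)
    k=((h[...,0]<8)|(h[...,0]>172))&(h[...,1]>120)&(abs(x-43)<25)&(abs(y+155)<30)&(z>120)&(z<280)
    if k.any(): 
        q=V[k].mean(0);print(n,k.sum(),"knob",q,"top",z[k].max())
    m=(h[...,0]>20)&(h[...,0]<38)&(h[...,1]>100)&(abs(x-20)<50)&(abs(y)<35)&(z>20)&(z<140)
    if m.sum()>15: print(n,m.sum(),np.percentile(V[m],[2,50,98],axis=0).round(1).tolist())
    if n=="side":cv2.imwrite("pics/s6.png",cv2.resize(p[170:310,220:350,::-1],None,fx=4,fy=4))
E
```

```text
clock: 19.9
eef_pos: [660.2, -20.1, 128.7]
eef_rot: [3.139, 0.005, 1.84]
wrist_force: [-2.2, -4.4, 26.0]
finger_gap: 24.6
finger_force: 35.0
clock: 20.8
eef_pos: [659.3, -18.4, 300.4]
eef_rot: [-3.14, 0.002, 1.841]
wrist_force: [-0.1, -0.1, -1.2]
finger_gap: 47.2
finger_force: 0.0
wrist 364 knob [  43.0456662  -157.06587609  159.75618615] top 164.8003034023326
wrist 790 [[-7.3, -10.3, 33.4], [5.3, -5.4, 121.8], [22.5, 7.6, 123.9]]
side 31 knob [  43.09825013 -152.48485796  160.75147738] top 170.03333775939745
side 80 [[-7.3, -5.5, 29.4], [-3.2, 8.4, 82.9], [1.3, 12.9, 127.9]]
top 133 [[-9.1, -8.7, 49.4], [12.2, 0.5, 121.8], [41.2, 10.5, 128.2]]
```

View pics/s6.png

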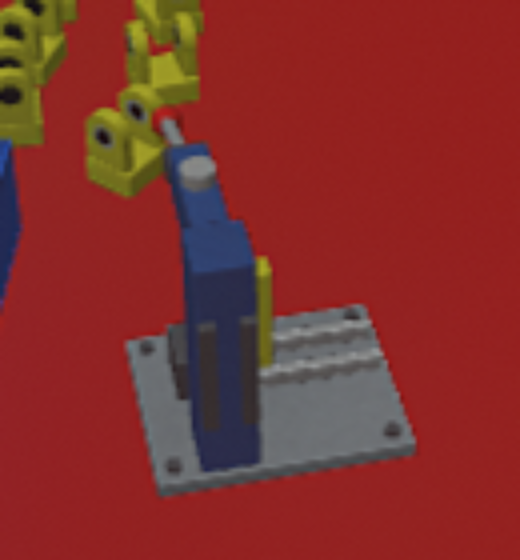

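```bash
python3 -c "
from cell import manip
print(manip.sign_off())"
```

```text
the job is handed in; nothing more can be done
None
```

The job is handed in at about 21 s: I raised the lever fully, stood the yellow plate upright in the channel hard against the back stop, and pushed the lever back down to its stop. The last pictures show the plate upright and home with the robot clear. I did not measure the foot's grip on the plate or re-measure the other parts.

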